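# Strip the cheese curler for washing

## Task

Take the cheese curler apart for washing: give the quarter-turn wing nut on its spindle the part turn that brings it in line with the cross pin and lift it off, then take off the white washer, then the scraper, one at a time and in that order. As each comes off, set it down - not dropped or thrown - in the wash tray, flat on the tray's floor, the same way up as it was on the spindle and not on top of another part, before you take the next. Leave the pump bottle, the tumbler and the block of cheese where they stand.

Things in the scene. Friction and masses are not known exactly. Their poses are not given: they have to be found in the camera images.
- curler: Cheese curler, fixed: round board (diameter 200, 20 high), cheese wheel (diameter 128, flat top at 80) and upright steel spindle in its middle: diameter 24 up to 110 above the counter, then a neck of diameter 10 up to 140. Origin on the spindle axis at counter height, z up, x along the cross pin. On the spindle, from the cheese up: scraper, washer, wing nut, all loose, not clamped.
- pin (a point): Middle of the steel cross pin through the spindle's neck, 134 above the counter. The pin is 5 thick and 24 long over all and lies level along the x axis of this point (and of the curler), visible above the wing nut.
- nut: Black wing nut: bar 66 (x) by 32 (y) by 18 high, wings at its ends (top at 27, 20 wide, 14 long). Pinch its flat long sides. Slot through it 30 (x) by 12 (y), 15 square at the centre. Origin: centre of underside; starts 112 above the counter, x axis 60-120 degrees off the pin. Turns freely; passes the pin only when its x axis is within 15 degrees of the pin's line, either way round. 45 g.
- washer: White plastic washer, outer diameter 52, bore 28, 12 thick. Origin: centre of the underside; z up. At the start it lies on the scraper's hub, underside 100 above the counter; the bore clears the cross pin. About 50 g.
- scraper: Steel scraper: square hub (44 by 44, 20 high, bore 28; flat sides at y = +-22 to pinch), flat blade (30 wide, 4 thick) from the hub along +x to 82 from the bore axis, with an upright wooden knob on it (diameter 18, axis at x = 72, top at 42). Origin: centre of the hub's underside on the bore axis, z up; starts on the cheese, 80 above the counter. About 160 g.
- tray_in (a point): Centre of the inner floor (3 above the counter) of the wash tray, an open aluminium tray fixed to the counter: 220 (x) by 260 (y) outside, 40 high, walls 3 thick. x and y run along the tray's sides, z up. Tray and curler may change sides.
- pump: Amber pump bottle with a white pump head, diameter 68, 200 high; leave it alone. Origin: centre of the underside.
- tumbler: Small glass tumbler with wooden picks in it, diameter 54, 71 high; leave it alone. Origin: centre of the underside.
- block: Block of cheese, 75 by 95 by 70 high; leave it alone. Origin: centre of the underside.

How it is judged:
On the way, in this order (a step that is already met when the one before it is completed fails the run):
1. the wing nut lies in the tray, let go, while the washer and the scraper are still on the spindle (x of nut in the frame of tray_in between -0.107 and 0.107 m and y of nut in the frame of tray_in between -0.127 and 0.127 m and z of nut in the frame of tray_in between -0.004 and 0.006 m and angle between nut's own z axis and vertical below 0.15 rad and linear speed of nut below 0.03 m/s and contact force between the fingers and nut below 0.5 N and horizontal distance between each of washer, scraper and curler below 0.01 m and z of washer in the frame of curler between 0.092 and 0.108 m and z of scraper in the frame of curler between 0.072 and 0.088 m), for 0.2 s.
2. the washer lies in the tray, let go, while the scraper is still on the spindle (x of washer in the frame of tray_in between -0.107 and 0.107 m and y of washer in the frame of tray_in between -0.127 and 0.127 m and z of washer in the frame of tray_in between -0.004 and 0.006 m and angle between washer's own z axis and vertical below 0.15 rad and linear speed of washer below 0.03 m/s and contact force between the fingers and washer below 0.5 N and horizontal distance between scraper and curler below 0.01 m and z of scraper in the frame of curler between 0.072 and 0.088 m), for 0.2 s.
3. the scraper lies in the tray, let go (x of scraper in the frame of tray_in between -0.107 and 0.107 m and y of scraper in the frame of tray_in between -0.127 and 0.127 m and z of scraper in the frame of tray_in between -0.004 and 0.006 m and angle between scraper's own z axis and vertical below 0.15 rad and linear speed of scraper below 0.03 m/s and contact force between the fingers and scraper below 0.5 N), for 0.2 s.
At the end, for the whole second after the job is handed in: Wing nut, washer and scraper all lie in the wash tray, each with its underside within 6 mm of the tray's floor, upright within 0.15 rad (same way up as on the spindle), at rest (under 0.03 m/s) and let go (all of step 3 and x of nut in the frame of tray_in between -0.107 and 0.107 m and y of nut in the frame of tray_in between -0.127 and 0.127 m and z of nut in the frame of tray_in between -0.004 and 0.006 m and angle between each of nut, washer's own z axis and vertical below 0.15 rad and linear speed of each of nut, washer below 0.03 m/s and contact force between the fingers and nut below 0.5 N and x of washer in the frame of tray_in between -0.107 and 0.107 m and y of washer in the frame of tray_in between -0.127 and 0.127 m and z of washer in the frame of tray_in between -0.004 and 0.006 m and contact force between the fingers and washer below 0.5 N); the robot touches nothing.
It fails at once if a part is dropped or thrown (moves faster than 1 m/s while the fingers do not hold it) ((linear speed of nut above 1 m/s and contact force between the fingers and nut below 0.2 N) or (linear speed of washer above 1 m/s and contact force between the fingers and washer below 0.2 N) or (linear speed of scraper above 1 m/s and contact force between the fingers and scraper below 0.2 N)).
It fails at once if the pump bottle, the tumbler or the block of cheese is moved by more than 40 mm (distance of any of pump, tumbler, block from where it was at the start of the episode above 0.04 m).
It also fails if it takes over 72 s, if anything falls off the work surface, if the arm or the gripper's body presses on something with over 40 N, if the wrist force passes 120 N, or if a joint passes its speed limit or range.

## Robot

A 6-joint arm with a two-finger parallel gripper is mounted at the origin on the work surface. World frame = base frame: x ahead of the robot, y to its left, z up, the work surface at z = 0. Lengths are in m, angles in rad, forces in N, time in s.
With the tool pointing down it reaches from about 0.35 to 0.925 m from the base axis. Payload 6.4 kg.
Tool frame: the origin (TCP) lies between the finger pads; the fingertips stand 19 mm ahead of it and the grasp point (between the pads) is the TCP; z points along the fingers, y is the line along which they close (so a half turn about z gives the same grasp; the last joint's range is limited). The gripper opens to 94 mm and grips with 3 to 60 N. Pads are 16 mm wide; open, the fingers measure 119 mm over their backs; the gripper's body (75 mm by 177 mm) begins 78 mm behind the grasp point.
Start: joints at [-1.424, 0.245, 1.558, -0, 1.339, -0.174], TCP at [0.205, -0.617, 0.224] pointing down, gripper open.
Joint ranges: [-3.13, 3.13], [-1.02, 2.26], [0.13, 2.54], [-0.95, 4.09], [0.21, 2.88], [-2.74, 2.74]. Speed limits (rad/s): [2.57, 2.57, 3.14, 3.14, 3.14, 3.14].

## Interface

Orientations are given as a rotation vector (axis times angle).
In Python, from station import robot, read_camera, camera_model, job gives the robot as it stands.
- The arm moves only by the tool step_arm, never from a script. Its argument "steps" is a list of rows, each a list of 4 numbers: the shift along the tool's x, y, z in m, then the turn about the tool's z in degrees. A call has exactly 5 rows; each row shifts and turns the commanded pose from where the row before left it, along the tool's axes as they then stand; what a row does not reach is not made up. A row lasts 1/10 s, in which the tool goes at most 50 mm and 8.59 degrees, less where a joint would pass 70% of its speed; a pose out of reach is approached as far as the arm can. A call is refused whole if a number of a shift passes 0.05 or a number of a turn 8.59, either way. A call with a gripper value outside its range is refused whole. "gripper" is the opening, from 0 (shut) to 1 (fully open), set as the call begins (left out, the last holds). The fingers move at their own pace and stop on an object; "newtons" is the grip in N (left out, the last holds). Time passes only in rows, so rows that do not move let the fingers close, or fill a call up. It gives the time, the measured TCP pose, the force, the opening and the grip force at its end, in the units of the state.
- robot.observe(): the state, without advancing time (a new reading comes with each control period).
- read_camera(name): name is "scene" or "top"; returns the picture (420x560x3 uint8, blue, green, red); there is no depth.
- camera_model(name): a dict with "intrinsics" (3x3 intrinsics, pixels), "k1" (the pictures are not rectified: a ray, as slopes to the right and down, at radius r is drawn at 1 + k1 r^2 times it, then the intrinsics apply), "rvec" (rotation vector, rad) and "tvec" (3), from world to camera coordinates, as OpenCV has them. Camera axes: x right, y down, z forward; pixel columns grow to the right and rows downward; lengths in m; the calibration is good to about 2 mm. A picture is of the moment at which its call begins. camera_model takes no time and is no camera call.
- job.job_done(): hands the job in; it is judged then, once.
The state is a dict: "time": time; "joint_positions": joint angles; "dq": joint speeds; "tau": joint torques, N m; "tool_pos": TCP position; "ee_rot": TCP orientation; "force": force on the tool from outside, world axes, zero at the start; "wrist_torque": the same for the moment, N m; "width": opening from 0.0 (shut) to 1.0 (fully open); "gripper_force": force on a finger pad.
Only numpy, scipy, OpenCV 4.12 (cv2) and the standard library are available. Lean on these libraries where they do the work, as an engineer would, in place of code of your own. Each camera call takes 0.05 s, during which the arm holds its last target. There are 200 camera calls.

## Working session

There is one attempt and no reset: what is moved stays moved. The work goes in short steps, Python scripts to look and compute and a tool call to move; the robot and the scene stay as the last step left them, time stands still between calls to the robot, and variables do not carry over. Pictures are saved under pics/ and viewed, at most 10 in all, crops included, and the job is handed in when it is done.

Besides the shell and the picture viewer there is one more tool, called after ">>>" in YAML: its name, and indented under it one key for each argument. step_arm: Moves the arm, as the interface text tells. Its arguments: {"type":"object","properties":{"steps":{"type":"array"},"gripper":{"type":"number"},"newtons":{"type":"number"}},"required":["steps"]}

```bash
mkdir -p pics; ls; python3 - <<'E'
from station import robot, read_camera, camera_model
import cv2
for n in("scene","top"):
    im=read_camera(n); cv2.imwrite(f"pics/{n}0.png",im); m=camera_model(n); print(n,m)
print(robot.observe())
E
```

```text
pics
scene {'intrinsics': array([[454.53361803,   0.        , 282.42025362],
       [  0.        , 454.53361803, 205.81692668],
       [  0.        ,   0.        ,   1.        ]]), 'k1': 0.016868932153670833, 'rvec': array([ 2.49497769,  0.70755721, -0.22121107]), 'tvec': array([-0.54020755, -0.24012206,  1.57239868])}
top {'intrinsics': array([[408.05607273,   0.        , 280.87277388],
       [  0.        , 408.05607273, 204.01712197],
       [  0.        ,   0.        ,   1.        ]]), 'k1': -0.004802957297331915, 'rvec': array([ 2.17913386, -2.03343466,  0.20554102]), 'tvec': array([-0.03509908,  0.6364959 ,  1.01769236])}
{'time': 0.1, 'joint_positions': array([-1.42407785e+00,  2.45708925e-01,  1.55884136e+00, -2.31771447e-05,
        1.33871840e+00, -1.74107593e-01]), 'dq': array([ 0.0014636 , -0.00149593, -0.00284376,  0.00088755,  0.00033557,
        0.00126871]), 'tau': array([-6.08889713e-04, -4.16913414e+01, -3.15527773e+01,  6.87140669e-02,
        3.09977483e-02, -5.25673704e-05]), 'tool_pos': array([ 0.20489993, -0.61634013,  0.2235054 ]), 'ee_rot': array([-3.09960298e+00, -5.01534437e-01, -6.32114417e-07]), 'force': array([-0.33113126, -0.17467783,  0.43616133]), 'wrist_torque': array([ 0.04398104, -0.02574677, -0.0063858 ]), 'gripper_force': 0.0, 'width': 1.0014407636401914}
```

View pics/top0.png

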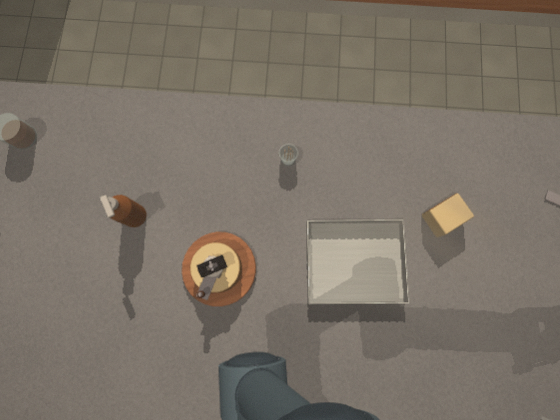

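View pics/scene0.png

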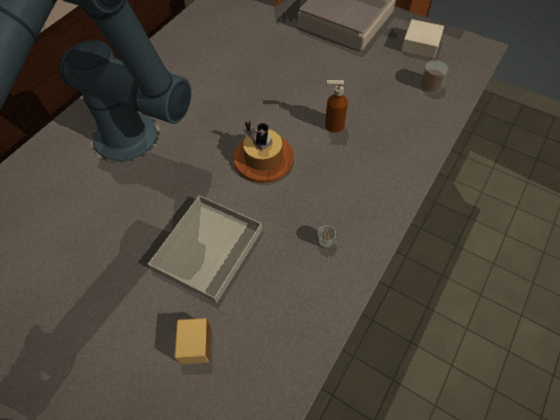

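The top view shows the curler's nut at about (212,266), its scraper knob at (201,294), the tray centred at about (356,262), the tumbler at (288,154), the pump at (122,210) and the block at (449,214). In the scene view the nut is at about (262,133) and the tray at (207,248). I'll zoom in on the nut and measure.

```bash
cat > h.py <<'E'
import numpy as np, cv2
from station import robot, read_camera, camera_model
def ray(n,u,v):
    m=camera_model(n); K=m["intrinsics"]; k=m["k1"]
    d=np.array([(u-K[0,2])/K[0,0],(v-K[1,2])/K[1,1]]); s=d.copy()
    for _ in range(5): s=d/(1+k*(s@s))
    R=cv2.Rodrigues(m["rvec"])[0]; return -R.T@m["tvec"], R.T@np.array([*s,1])
def plane(n,u,v,z):
    c,d=ray(n,u,v); return c+d*(z-c[2])/d[2]
def proj(n,P):
    m=camera_model(n);K=m["intrinsics"];R=cv2.Rodrigues(m["rvec"])[0]
    return cv2.projectPoints(np.float64(P).reshape(-1,1,3),m["rvec"],m["tvec"],K,np.array([m["k1"],0,0,0.]))[0].reshape(-1,2)
E
python3 - <<'E'
from h import *
im=cv2.imread("pics/top0.png"); s=cv2.imread("pics/scene0.png")
a=cv2.resize(im[225:310,172:257],None,fx=7,fy=7,interpolation=cv2.INTER_CUBIC)[:560]
b=cv2.resize(s[105:185,225:300],None,fx=7,fy=7,interpolation=cv2.INTER_CUBIC)
a=cv2.resize(a,(400,int(a.shape[0]*400/a.shape[1]))); b=cv2.resize(b,(375,400))
c=np.zeros((400,780,3),np.uint8); c[:a.shape[0],:400]=a; c[:400,405:780]=b
cv2.imwrite("pics/crop0.png",c)
# board ellipse by colour, top
hsv=cv2.cvtColor(im,cv2.COLOR_BGR2HSV)
roi=np.zeros(im.shape[:2],np.uint8); roi[225:315,172:265]=1
g=im.max(2); m=((g<45)&(roi>0)).astype(np.uint8)
m[290:]=0
n,l,st,ce=cv2.connectedComponentsWithStats(m); i=1+st[1:,4].argmax(); print("nut",st[i],ce[i])
cn=cv2.findContours((l==i).astype(np.uint8),0,2)[0][0]; r=cv2.minAreaRect(cn); print(r)
print([plane("top",*p,.13).round(4) for p in cv2.boxPoints(r)], plane("top",*r[0],.13))
w=((hsv[...,1]>110)&(roi>0)).astype(np.uint8); cn=max(cv2.findContours(w,0,2)[0],key=cv2.contourArea); e=cv2.minEnclosingCircle(cn); print("board",e,plane("top",*e[0],.015))
for n,pts in (("top",[(307,221),(403,220),(407,303),(307,303)]),("scene",[(201,198),(262,229),(218,299),(150,264)])):
    print(n,[plane(n,*p,.04).round(3)[:2] for p in pts])
E
```

```text
nut [202 267   2   2   3] [202.66666667 267.33333333]
((202.75003051757812, 267.25), (1.4142134189605713, 0.7071067094802856), 45.0)
[array([0.4556, 0.1873, 0.13  ]), array([0.4569, 0.1862, 0.13  ]), array([0.4547, 0.1835, 0.13  ]), array([0.4534, 0.1846, 0.13  ])] [0.4551434  0.18540467 0.13      ]
board ((218.41139221191406, 268.60125732421875), 37.450130462646484) [0.45899518 0.16555746 0.015     ]
top [array([ 0.601, -0.064]), array([ 0.621, -0.322]), array([ 0.404, -0.334]), array([ 0.386, -0.076])]
scene [array([ 0.398, -0.086]), array([ 0.616, -0.08 ]), array([ 0.633, -0.32 ]), array([ 0.411, -0.336])]
```

View pics/crop0.png

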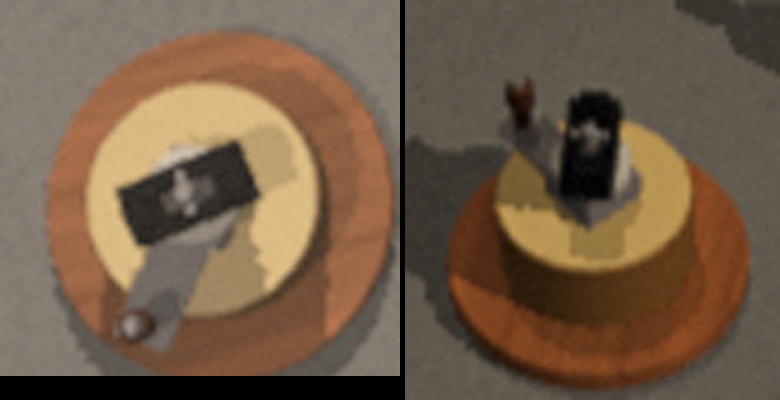

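The zoom shows the black nut with corners at crop (118,187), (241,140), (260,195) and (140,245). The pin crosses it roughly along the image vertical, and the blade runs to the lower left with the knob at (135,326). Next I'll measure each of these more closely.

```bash
python3 - <<'E'
from h import *
im=cv2.imread("pics/top0.png"); s=cv2.imread("pics/scene0.png")
f=lambda p:(172+p[0]*85/400-.4,225+p[1]*85/400-.4)
q=np.array([plane("top",*f(p),.139)[:2] for p in[(118,187),(241,140),(260,195),(140,245)]]); print("nut",q.round(4).tolist(),q.mean(0))
a=np.degrees(np.arctan2(*((q[1]-q[0])+(q[2]-q[3]))[::-1])); print("nut ang",a)
for n,I,z,x0,x1,y0,y1 in(("top",im,.08,172,262,225,312),("scene",s,.08,225,300,105,190)):
    h=cv2.cvtColor(I,cv2.COLOR_BGR2HSV)
    r=h[y0:y1,x0:x1]; 
    ch=((r[...,0]>15)&(r[...,0]<28)&(r[...,1]>90)&(r[...,2]>150)).astype(np.uint8)
    bo=((r[...,0]<28)&(r[...,1]>100)).astype(np.uint8)
    for nm,m,zz in(("cheese",ch,.08),("board",bo,.02)):
        c=max(cv2.findContours(m,0,1)[0],key=cv2.contourArea); hl=cv2.convexHull(c).reshape(-1,2)+[x0,y0]
        P=np.float32([plane(n,*p,zz)[:2] for p in hl]); 
        print(n,nm,cv2.minEnclosingCircle(P))
k=[plane("top",*f(p),.12)[:2] for p in[(133,326)]][0]; print("knob",k)
a=cv2.resize(im[250:285,195:230],None,fx=11,fy=11,interpolation=cv2.INTER_NEAREST)
b=cv2.resize(s[115:150,245:280],None,fx=11,fy=11,interpolation=cv2.INTER_NEAREST)
cv2.imwrite("pics/crop1.png",cv2.convertScaleAbs(np.hstack([a,b]),alpha=1.5))
E
```

```text
nut [[0.4607, 0.1989], [0.4888, 0.1386], [0.4617, 0.1262], [0.4324, 0.1846]] [0.46089515 0.16209019]
nut ang -64.18976715535311
top cheese ((0.46081680059432983, 0.1658497005701065), 0.06294116377830505)
top board ((0.459924578666687, 0.16499656438827515), 0.09951362758874893)
scene cheese ((0.45994383096694946, 0.16499824821949005), 0.061064645648002625)
scene board ((0.4608222246170044, 0.16783492267131805), 0.11230220645666122)
knob [0.39181091 0.18744444]
```

View pics/crop1.png

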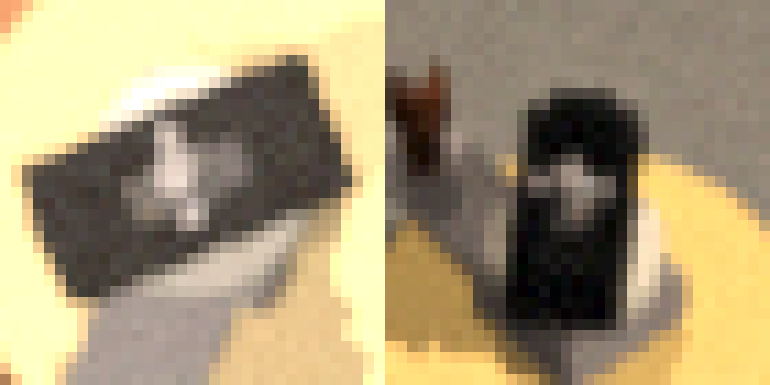

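```bash
cat >> h.py <<'E'
def go(x,y,z,yaw,o=None):
    "tool shifts: turn first, then shift"
    o=o or robot.observe(); R=cv2.Rodrigues(o["ee_rot"])[0]; y0=np.degrees(np.arctan2(R[1,0],R[0,0]))
    t=-((yaw-y0+180)%360-180); a=np.radians(yaw); d=np.array([x,y,z])-o["tool_pos"]
    f=lambda a:np.round(1000*np.array([d[0]*np.cos(a)+d[1]*np.sin(a), d[0]*np.sin(a)-d[1]*np.cos(a), -d[2]]),1)
    print("pos",o["tool_pos"].round(4),"yaw",y0.round(2),"t",o["time"],"w",o["width"],"F",o["force"].round(1),"| turn",round(t,2),"then mm",f(a),"| shift before turn",f(np.radians(y0)))
E
python3 - <<'E'
from h import *
A=lambda v:np.degrees(np.arctan2(v[1],v[0]))
g=lambda p:plane("top",195+p[0]/11-.5,250+p[1]/11-.5,.134)[:2]
h=lambda p:plane("scene",245+(p[0]-385)/11-.5,115+p[1]/11-.5,.134)[:2]
for f,p,q in((g,(165,128),(194,222)),(h,(532,178),(612,203))):
    u,v=f(p),f(q);print("pin",A(v-u),np.hypot(*(v-u)),(u+v)/2)
gg=lambda p:plane("top",195+p[0]/11-.5,250+p[1]/11-.5,.130)[:2]
for p,q in(((22,170),(300,58)),((75,293),(350,183))):
    u,v=gg(p),gg(q);print("nut",A(v-u),np.hypot(*(v-u)),(u+v)/2)
go(.46,.165,.224,116)
E
```

```text
pin -156.88854595738644 0.021606840792923944 [0.46073487 0.16566899]
pin 9.1893825613605 0.02451317822884768 [0.45993688 0.16446258]
nut -63.93856103702262 0.0653334297261034 [0.47391475 0.17177692]
nut -64.20390038920479 0.06421158804993114 [0.44779707 0.15764518]
pos [ 0.2049 -0.6163  0.2235] yaw 18.38 t 0.1 w 1.0014407636401914 F [-0.3 -0.2  0.4] | turn -97.62 then mm [ 5.904e+02  5.718e+02 -5.000e-01] | shift before turn [ 4.885e+02 -6.610e+02 -5.000e-01]
```

>>> step_arm:
  steps:
    - [0.0244,-0.033,0,0]
    - [0.0244,-0.033,0,0]
    - [0.0244,-0.033,0,0]
    - [0.0244,-0.033,0,0]
    - [0.0244,-0.033,0,0]
  gripper: 1

```text
time: 0.6
tool_pos: [0.2689, -0.4199, 0.2239]
ee_rot: [-3.101, -0.501, 0.0]
force: [-0.0, -0.2, -0.3]
width: 1.0
gripper_force: 0.0
```

>>> step_arm:
  steps:
    - [0.0244,-0.033,0,0]
    - [0.0244,-0.033,0,0]
    - [0.0244,-0.033,0,0]
    - [0.0244,-0.033,0,0]
    - [0.0244,-0.033,0,0]

```text
time: 1.1
tool_pos: [0.3325, -0.225, 0.2241]
ee_rot: [-3.101, -0.501, 0.0]
force: [0.7, 1.0, -0.4]
width: 0.997
gripper_force: 0.0
```

>>> step_arm:
  steps:
    - [0.0244,-0.033,0,0]
    - [0.0244,-0.033,0,0]
    - [0.0244,-0.033,0,0]
    - [0.0244,-0.033,0,0]
    - [0.0244,-0.033,0,0]

```text
time: 1.6
tool_pos: [0.3962, -0.0299, 0.2243]
ee_rot: [3.101, 0.501, 0.0]
force: [0.8, -0.7, -0.6]
width: 1.0
gripper_force: 0.0
```

>>> step_arm:
  steps:
    - [0.0244,-0.033,0,0]
    - [0.0244,-0.033,0,0]
    - [0.0244,-0.033,0,0]
    - [0.0244,-0.033,0,0]
    - [0.0244,-0.033,0,0]

```text
time: 2.1
tool_pos: [0.4599, 0.1652, 0.2241]
ee_rot: [3.101, 0.503, -0.001]
force: [1.5, -1.4, 0.1]
width: 0.998
gripper_force: 0.0
```

>>> step_arm:
  steps:
    - [0,0,0,-6.5]
    - [0,0,0,-6.5]
    - [0,0,0,-6.5]
    - [0,0,0,-6.5]
    - [0,0,0,-6.5]

```text
time: 2.6
tool_pos: [0.4596, 0.1634, 0.224]
ee_rot: [-2.833, -1.356, 0.001]
force: [0.5, -0.7, 0.7]
width: 1.003
gripper_force: 0.0
```

>>> step_arm:
  steps:
    - [0,0,0,-6.5]
    - [0,0,0,-6.5]
    - [0,0,0,-6.5]
    - [0,0,0,-6.5]
    - [0,0,0,-6.5]

```text
time: 3.1
tool_pos: [0.4596, 0.1633, 0.224]
ee_rot: [-2.341, -2.095, 0.001]
force: [0.0, -0.6, -0.3]
width: 0.999
gripper_force: 0.0
```

>>> step_arm:
  steps:
    - [0,0,0,-6.5]
    - [0,0,0,-6.5]
    - [0,0,0,-6.5]
    - [0,0,0,-6.5]
    - [0,0,0,-6.5]

```text
time: 3.6
tool_pos: [0.4596, 0.1633, 0.224]
ee_rot: [-1.661, -2.666, 0.001]
force: [0.3, -0.2, 0.5]
width: 1.0
gripper_force: 0.0
```

```bash
python3 - <<'E'
from h import *
go(.4605,.1645,.134,116)
E
```

```text
pos [0.4596 0.1633 0.224 ] yaw 116.15 t 3.6 w 1.0001274541110536 F [ 0.3 -0.2  0.5] | turn 0.15 then mm [ 0.7  1.3 90. ] | shift before turn [ 0.7  1.3 90. ]
```

>>> step_arm:
  steps:
    - [0.0007,0.0013,0.02,0]
    - [0,0,0.02,0]
    - [0,0,0.02,0]
    - [0,0,0.018,0]
    - [0,0,0.012,0]

```text
time: 4.1
tool_pos: [0.4598, 0.1644, 0.1327]
ee_rot: [-1.667, -2.661, 0.002]
force: [-0.7, -0.6, 1.0]
width: 1.003
gripper_force: 0.0
```

>>> step_arm:
  steps:
    - [0,0,0,0]
    - [0,0,0,0]
    - [0,0,0,0]
    - [0,0,0,0]
    - [0,0,0,0]
  gripper: 0.2
  newtons: 15

```text
time: 4.6
tool_pos: [0.4613, 0.1646, 0.1352]
ee_rot: [1.667, 2.662, 0.001]
force: [-0.7, -0.3, 1.0]
width: 0.611
gripper_force: 0.0
```

>>> step_arm:
  steps:
    - [0,0,0,0]
    - [0,0,0,0]
    - [0,0,0,0]
    - [0,0,0,0]
    - [0,0,0,0]

```text
time: 5.1
tool_pos: [0.4609, 0.1646, 0.1345]
ee_rot: [1.668, 2.662, 0.0]
force: [0.4, 1.1, -0.2]
width: 0.339
gripper_force: 15.0
```

>>> step_arm:
  steps:
    - [0,0,0,-8]
    - [0,0,0,-8]
    - [0,0,0,-8]
    - [0,0,0,-8]
    - [0,0,0,-8]

```text
time: 5.6
tool_pos: [0.4609, 0.1645, 0.1345]
ee_rot: [0.648, 3.074, 0.0]
force: [0.2, -0.2, 1.3]
width: 0.339
gripper_force: 15.0
```

>>> step_arm:
  steps:
    - [0,0,0,-8]
    - [0,0,0,-8]
    - [0,0,0,-8]
    - [0,0,0,-8]
    - [0,0,0,-8]

```text
time: 6.1
tool_pos: [0.4609, 0.1646, 0.1345]
ee_rot: [-0.443, 3.11, 0.0]
force: [0.3, 0.2, -0.5]
width: 0.341
gripper_force: 15.0
```

```bash
python3 - <<'E'
from h import *
go(.4605,.165,.154,196)
s=read_camera("scene"); cv2.imwrite("pics/s1.png",cv2.resize(s[100:170,225:305],None,fx=7,fy=7,interpolation=cv2.INTER_CUBIC))
E
```

```text
pos [0.4609 0.1646 0.1345] yaw -163.79 t 6.1 w 0.3409369836737465 F [ 0.3  0.2 -0.5] | turn 0.21 then mm [  0.3   0.5 -19.5] | shift before turn [  0.3   0.5 -19.5]
```

View pics/s1.png

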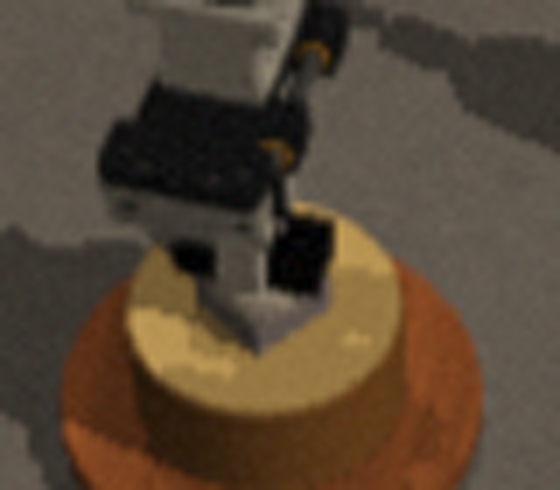

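The gripper holds the turned nut at (260,250) in the crop; the pin is hidden behind the fingers. I'll lift gently and watch the force.

>>> step_arm:
  steps:
    - [0,0,-0.003,0]
    - [0,0,-0.003,0]
    - [0,0,-0.003,0]
    - [0,0,-0.003,0]
    - [0,0,-0.003,0]

```text
time: 6.65
tool_pos: [0.4609, 0.1646, 0.1498]
ee_rot: [-0.433, 3.111, 0.0]
force: [-0.2, -0.4, -0.6]
width: 0.341
gripper_force: 15.0
```

The nut passed the pin without resistance.

>>> step_arm:
  steps:
    - [0,0,-0.01,0]
    - [0,0,-0.01,0]
    - [0,0,-0.01,0]
    - [0,0,-0.01,0]
    - [0,0,-0.005,0]

```text
time: 7.15
tool_pos: [0.4615, 0.1646, 0.1961]
ee_rot: [-0.434, 3.109, -0.0]
force: [0.2, -0.2, 0.7]
width: 0.339
gripper_force: 15.0
```

```bash
python3 - <<'E'
from h import *
go(.5546,-.129,.0265,196)
E
```

```text
pos [0.4615 0.1646 0.1961] yaw -164.12 t 7.15 w 0.3387995295429674 F [ 0.2 -0.2  0.7] | turn -0.12 then mm [  -8.6 -307.9  169.6] | shift before turn [  -9.3 -307.9  169.6]
```

>>> step_arm:
  steps:
    - [-0.001,-0.02,0,0]
    - [-0.001,-0.03,0,0]
    - [-0.001,-0.034,0,0]
    - [-0.001,-0.035,0,0]
    - [-0.001,-0.035,0,0]

```text
time: 7.65
tool_pos: [0.508, 0.0165, 0.1947]
ee_rot: [-0.434, 3.111, 0.0]
force: [0.5, 0.5, 0.2]
width: 0.342
gripper_force: 15.0
```

>>> step_arm:
  steps:
    - [-0.001,-0.035,0,0]
    - [-0.001,-0.035,0,0]
    - [-0.001,-0.034,0,0]
    - [-0.001,-0.03,0,0]
    - [0,-0.02,0,0]

```text
time: 8.15
tool_pos: [0.5541, -0.1311, 0.1946]
ee_rot: [-0.432, 3.112, -0.0]
force: [0.8, 0.4, -0.1]
width: 0.338
gripper_force: 15.0
```

>>> step_arm:
  steps:
    - [0,0,0.02,0]
    - [0,0,0.035,0]
    - [0,0,0.035,0]
    - [0,0,0.03,0]
    - [0,0,0.015,0]

```text
time: 8.65
tool_pos: [0.552, -0.1282, 0.0566]
ee_rot: [0.434, -3.107, -0.004]
force: [-0.6, -0.2, -1.0]
width: 0.337
gripper_force: 15.0
```

>>> step_arm:
  steps:
    - [0,0,0.008,0]
    - [0,0,0.008,0]
    - [0,0,0.008,0]
    - [0,0,0.006,0]
    - [0,0,0.004,0]

```text
time: 9.15
tool_pos: [0.554, -0.1293, 0.0255]
ee_rot: [-0.434, 3.111, -0.001]
force: [0.9, 0.4, 3.1]
width: 0.338
gripper_force: 15.0
```

```bash
python3 - <<'E'
from h import *
go(.5546,-.129,.0265,196)
E
```

```text
pos [ 0.554  -0.1293  0.0255] yaw -164.12 t 9.15 w 0.3383903452557924 F [0.9 0.4 3.1] | turn -0.12 then mm [-0.6  0.2 -1. ] | shift before turn [-0.6  0.2 -1. ]
```

>>> step_arm:
  steps:
    - [0,0,0,0]
    - [0,0,0,0]
    - [0,0,0,0]
    - [0,0,0,0]
    - [0,0,0,0]
  gripper: 0.5

```text
time: 9.65
tool_pos: [0.5539, -0.1293, 0.0257]
ee_rot: [-0.434, 3.111, -0.0]
force: [-0.1, -0.2, 0.5]
width: 0.5
gripper_force: 0.0
```

>>> step_arm:
  steps:
    - [0,0,-0.01,0]
    - [0,0,-0.025,0]
    - [0,0,-0.045,0]
    - [0,0,-0.05,0]
    - [0,0,-0.04,0]

```text
time: 10.15
tool_pos: [0.5542, -0.1294, 0.1993]
ee_rot: [-0.434, 3.109, -0.003]
force: [0.4, -0.5, -0.1]
width: 0.499
gripper_force: 0.0
```

```bash
python3 - <<'E'
from h import *
go(.460,.165,.2,161.8)
t=read_camera("top"); cv2.imwrite("pics/t2.png",cv2.resize(t[200:320,170:420],None,fx=3,fy=3,interpolation=cv2.INTER_CUBIC))
E
```

```text
pos [ 0.5542 -0.1294  0.1993] yaw -164.11 t 10.15 w 0.499028787725681 F [ 0.4 -0.5 -0.1] | turn 34.09 then mm [181.5 250.2  -0.7] | shift before turn [ 10.1 308.9  -0.7]
```

View pics/t2.png

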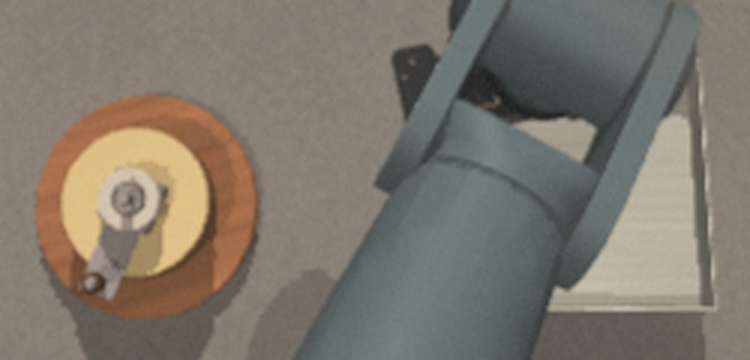

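The top crop shows the nut gone from the spindle. The white washer is still centred at (131,200) on the scraper, and the knob is at (94,283).

>>> step_arm:
  steps:
    - [0.001,0.02,0,0]
    - [0.001,0.03,0,0]
    - [0.001,0.034,0,0]
    - [0.001,0.035,0,0]
    - [0.001,0.035,0,0]
  gripper: 0.85

```text
time: 10.7
tool_pos: [0.5048, 0.0196, 0.194]
ee_rot: [0.434, -3.109, -0.002]
force: [0.1, 0.1, -0.3]
width: 0.849
gripper_force: 0.0
```

>>> step_arm:
  steps:
    - [0.001,0.035,0,0]
    - [0.001,0.035,0,0]
    - [0.001,0.035,0,0]
    - [0.001,0.03,0,0]
    - [0.001,0.02,0,0]

```text
time: 11.2
tool_pos: [0.4571, 0.1674, 0.194]
ee_rot: [0.437, -3.108, -0.001]
force: [-0.1, -0.5, -0.6]
width: 0.851
gripper_force: 0.0
```

>>> step_arm:
  steps:
    - [0,0,0,6.8]
    - [0,0,0,6.8]
    - [0,0,0,6.8]
    - [0,0,0,6.8]
    - [0,0,0,6.8]

```text
time: 11.7
tool_pos: [0.4579, 0.1657, 0.194]
ee_rot: [-0.501, -3.098, 0.001]
force: [0.6, -0.8, -0.3]
width: 0.849
gripper_force: 0.0
```

```bash
python3 - <<'E'
from h import *
print(plane("top",213.3,266.3,.112), plane("top",170+94/3-.3,200+283/3-.3,.12))
go(.4602,.165,.122,161.8)
E
```

```text
[0.45996294 0.16325181 0.112     ] [0.39163774 0.18458322 0.12      ]
pos [0.4579 0.1657 0.194 ] yaw 161.63 t 11.7 w 0.8493523442636166 F [ 0.6 -0.8 -0.3] | turn -0.17 then mm [-2.5  0.  72. ] | shift before turn [-2.5  0.  72. ]
```

>>> step_arm:
  steps:
    - [-0.0025,0,0.015,0]
    - [0,0,0.018,0]
    - [0,0,0.018,0]
    - [0,0,0.013,0]
    - [0,0,0.008,0]

```text
time: 12.2
tool_pos: [0.4603, 0.1647, 0.1215]
ee_rot: [-0.494, -3.099, 0.001]
force: [0.4, 0.1, -0.6]
width: 0.847
gripper_force: 0.0
```

>>> step_arm:
  steps:
    - [0,0,0,0]
    - [0,0,0,0]
    - [0,0,0,0]
    - [0,0,0,0]
    - [0,0,0,0]
  gripper: 0.4
  newtons: 12

```text
time: 12.7
tool_pos: [0.4626, 0.1646, 0.1243]
ee_rot: [0.495, 3.101, 0.001]
force: [0.3, 0.4, 1.6]
width: 0.546
gripper_force: 12.0
```

>>> step_arm:
  steps:
    - [0,0,0,0]
    - [0,0,-0.002,0]
    - [0,0,-0.003,0]
    - [0,0,-0.005,0]
    - [0,0,-0.01,0]

```text
time: 13.2
tool_pos: [0.4613, 0.1644, 0.1432]
ee_rot: [-0.494, -3.101, 0.001]
force: [0.5, 0.7, -0.7]
width: 0.545
gripper_force: 12.0
```

>>> step_arm:
  steps:
    - [0,0,-0.012,0]
    - [0,0,-0.015,0]
    - [0,0,-0.015,0]
    - [0,0,-0.01,0]
    - [0,0,-0.003,0]

```text
time: 13.7
tool_pos: [0.4628, 0.1646, 0.2004]
ee_rot: [0.494, 3.099, 0.001]
force: [-0.3, 0.1, -1.2]
width: 0.544
gripper_force: 12.0
```

```bash
python3 - <<'E'
from h import *
c=np.array([.509,-.202]);u=np.array([.998,.061]);v=np.array([-.061,.998]);p=c-.055*u+.06*v;print(p)
go(p[0],p[1],.026,161.8)
E
```

```text
[ 0.45045  -0.145475]
pos [0.4628 0.1646 0.2004] yaw 161.88 t 13.7 w 0.5435443956834357 F [-0.3  0.1 -1.2] | turn 0.08 then mm [ -85.1 -298.4  174.4] | shift before turn [ -84.6 -298.5  174.4]
```

>>> step_arm:
  steps:
    - [-0.006,-0.02,0,0]
    - [-0.008,-0.028,0,0]
    - [-0.009,-0.033,0,0]
    - [-0.0095,-0.034,0,0]
    - [-0.01,-0.034,0,0]

```text
time: 14.2
tool_pos: [0.4555, 0.0085, 0.1982]
ee_rot: [-0.494, -3.102, -0.0]
force: [0.2, 1.1, -0.4]
width: 0.545
gripper_force: 12.0
```

>>> step_arm:
  steps:
    - [-0.01,-0.034,0,0]
    - [-0.0095,-0.034,0,0]
    - [-0.009,-0.033,0,0]
    - [-0.008,-0.028,0,0]
    - [-0.006,-0.02,0,0]

```text
time: 14.7
tool_pos: [0.4495, -0.1468, 0.1982]
ee_rot: [-0.497, -3.101, -0.0]
force: [0.4, 0.3, -0.4]
width: 0.543
gripper_force: 12.0
```

>>> step_arm:
  steps:
    - [0,0,0.02,0]
    - [0,0,0.035,0]
    - [0,0,0.035,0]
    - [0,0,0.03,0]
    - [0,0,0.015,0]

```text
time: 15.2
tool_pos: [0.448, -0.144, 0.0603]
ee_rot: [-0.494, -3.097, -0.003]
force: [0.1, 0.1, -0.7]
width: 0.543
gripper_force: 12.0
```

```bash
python3 - <<'E'
from h import *
go(.4505,-.1455,.0265,161.8)
E
```

```text
pos [ 0.448  -0.144   0.0603] yaw 161.87 t 15.2 w 0.5429687748577445 F [ 0.1  0.1 -0.7] | turn 0.07 then mm [-2.8 -0.6 33.8] | shift before turn [-2.8 -0.6 33.8]
```

>>> step_arm:
  steps:
    - [0,0,0.009,0]
    - [0,0,0.009,0]
    - [0,0,0.008,0]
    - [0,0,0.006,0]
    - [0,0,0.004,0]

```text
time: 15.7
tool_pos: [0.4502, -0.1453, 0.0273]
ee_rot: [0.495, 3.102, -0.0]
force: [0.6, -0.1, -0.1]
width: 0.547
gripper_force: 12.0
```

>>> step_arm:
  steps:
    - [0,0,0,0]
    - [0,0,0,0]
    - [0,0,0,0]
    - [0,0,0,0]
    - [0,0,0,0]

```text
time: 16.2
tool_pos: [0.4502, -0.1452, 0.0276]
ee_rot: [0.495, 3.102, -0.0]
force: [-0.6, 0.2, -0.6]
width: 0.545
gripper_force: 12.0
```

Not yet touching; I'll ease down slightly, then release.

>>> step_arm:
  steps:
    - [0,0,0.0005,0]
    - [0,0,0.0005,0]
    - [0,0,0.0005,0]
    - [0,0,0,0]
    - [0,0,0,0]

```text
time: 16.7
tool_pos: [0.4502, -0.1453, 0.0269]
ee_rot: [-0.494, -3.102, -0.0]
force: [-3.4, 2.2, 9.2]
width: 0.546
gripper_force: 12.0
```

>>> step_arm:
  steps:
    - [0,0,0,0]
    - [0,0,0,0]
    - [0,0,0,0]
    - [0,0,0,0]
    - [0,0,0,0]
  gripper: 0.68

```text
time: 17.2
tool_pos: [0.45, -0.1451, 0.0258]
ee_rot: [-0.495, -3.102, -0.0]
force: [-0.2, 0.3, -0.4]
width: 0.679
gripper_force: 0.0
```

>>> step_arm:
  steps:
    - [0,0,-0.01,0]
    - [0,0,-0.025,0]
    - [0,0,-0.045,0]
    - [0,0,-0.05,0]
    - [0,0,-0.04,0]

```text
time: 17.7
tool_pos: [0.4504, -0.1454, 0.1995]
ee_rot: [0.494, 3.1, -0.002]
force: [0.2, -0.4, 0.1]
width: 0.681
gripper_force: 0.0
```

>>> step_arm:
  steps:
    - [0.006,0.02,0,0]
    - [0.008,0.028,0,0]
    - [0.009,0.033,0,0]
    - [0.0095,0.034,0,0]
    - [0.01,0.034,0,0]

```text
time: 18.2
tool_pos: [0.4559, 0.0109, 0.1968]
ee_rot: [0.495, 3.101, -0.0]
force: [0.3, -0.4, -0.2]
width: 0.681
gripper_force: 0.0
```

>>> step_arm:
  steps:
    - [0.01,0.034,0,0]
    - [0.0095,0.034,0,0]
    - [0.009,0.033,0,0]
    - [0.008,0.028,0,0]
    - [0.006,0.02,0,0]
  gripper: 0.75

```text
time: 18.7
tool_pos: [0.4618, 0.1663, 0.1967]
ee_rot: [0.492, 3.102, 0.001]
force: [0.2, -0.7, -0.0]
width: 0.751
gripper_force: 0.0
```

```bash
python3 - <<'E'
from h import *
go(.4602,.1648,.103,162.5)
t=read_camera("top"); cv2.imwrite("pics/t3.png",cv2.resize(t[200:320,170:420],None,fx=3,fy=3,interpolation=cv2.INTER_CUBIC))
E
```

```text
pos [0.4618 0.1663 0.1967] yaw 161.97 t 18.7 w 0.751237931817202 F [ 0.2 -0.7 -0. ] | turn -0.53 then mm [ 1.  -1.9 93.7] | shift before turn [ 1.  -1.9 93.7]
```

View pics/t3.png

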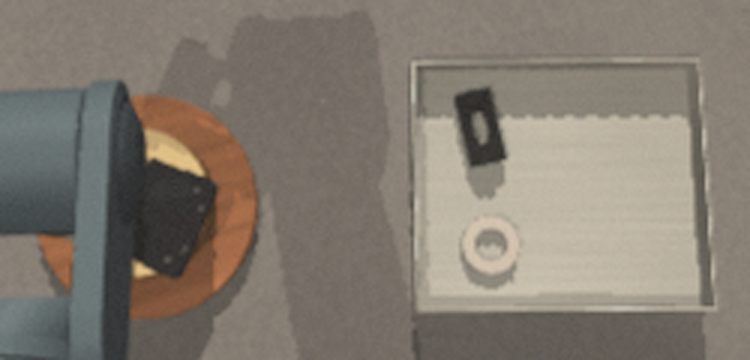

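The nut at (481,127) and the washer at (490,245) both lie flat in the tray, with the right half free. Next is the scraper.

>>> step_arm:
  steps:
    - [0.001,-0.002,0.02,0]
    - [0,0,0.025,0]
    - [0,0,0.022,0]
    - [0,0,0.015,0]
    - [0,0,0.009,0]

```text
time: 19.25
tool_pos: [0.4597, 0.1624, 0.1041]
ee_rot: [-0.495, -3.101, 0.001]
force: [-0.1, -0.2, 0.3]
width: 0.752
gripper_force: 0.0
```

>>> step_arm:
  steps:
    - [0,0,0.001,0]
    - [0,0,0,0]
    - [0,0,0,0]
    - [0,0,0,0]
    - [0,0,0,0]
  gripper: 0.3
  newtons: 30

```text
time: 19.75
tool_pos: [0.4615, 0.1637, 0.1051]
ee_rot: [0.495, 3.1, 0.004]
force: [2.1, 4.8, 1.3]
width: 0.465
gripper_force: 30.0
```

>>> step_arm:
  steps:
    - [0,0,0,0]
    - [0,0,0,0]
    - [0,0,0,0]
    - [0,0,0,0]
    - [0,0,0,0]

```text
time: 20.25
tool_pos: [0.4615, 0.1637, 0.1051]
ee_rot: [0.495, 3.1, 0.004]
force: [1.7, 5.2, 1.7]
width: 0.468
gripper_force: 30.0
```

>>> step_arm:
  steps:
    - [0,0.0015,0,0]
    - [0,0,-0.003,0]
    - [0,0,-0.006,0]
    - [0,0,-0.01,0]
    - [0,0,-0.012,0]

```text
time: 20.75
tool_pos: [0.4602, 0.1642, 0.1353]
ee_rot: [-0.494, -3.101, 0.001]
force: [0.9, 0.9, -2.4]
width: 0.464
gripper_force: 30.0
```

>>> step_arm:
  steps:
    - [0,0,-0.015,0]
    - [0,0,-0.02,0]
    - [0,0,-0.018,0]
    - [0,0,-0.01,0]
    - [0,0,-0.004,0]

```text
time: 21.25
tool_pos: [0.4614, 0.1642, 0.2037]
ee_rot: [0.494, 3.1, 0.0]
force: [0.8, -0.5, -1.2]
width: 0.462
gripper_force: 30.0
```

```bash
python3 - <<'E'
from h import *
c=np.array([.509,-.202]);u=np.array([.998,.061]);v=np.array([-.061,.998]);p=c+.035*u-.06*v;print(p)
go(p[0],p[1],.028,162)
s=read_camera("scene"); cv2.imwrite("pics/s4.png",cv2.resize(s[80:200,190:330],None,fx=4,fy=4,interpolation=cv2.INTER_CUBIC))
E
```

```text
[ 0.54759  -0.259745]
pos [0.4614 0.1642 0.2037] yaw 161.88 t 21.25 w 0.4616161509107744 F [ 0.8 -0.5 -1.2] | turn -0.12 then mm [-213.  -376.5  175.7] | shift before turn [-213.8 -376.1  175.7]
```

View pics/s4.png

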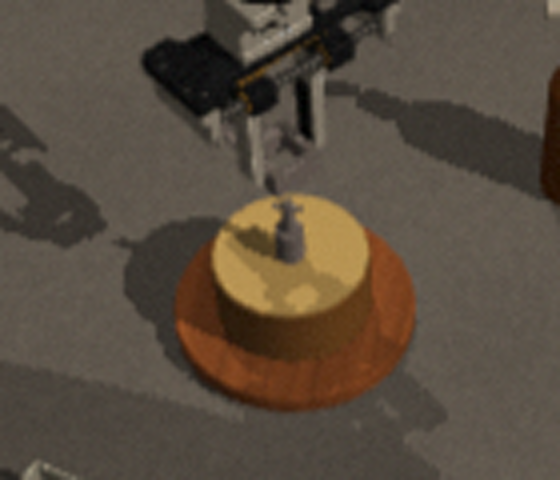

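The scraper is off and held at about (285,150), and the spindle at (290,230) is bare.

>>> step_arm:
  steps:
    - [-0.008,-0.014,0,0]
    - [-0.013,-0.022,0,0]
    - [-0.015,-0.027,0,0]
    - [-0.016,-0.028,0,0]
    - [-0.016,-0.028,0,0]

```text
time: 21.8
tool_pos: [0.4878, 0.0289, 0.201]
ee_rot: [-0.494, -3.1, 0.0]
force: [0.2, 1.0, -0.5]
width: 0.461
gripper_force: 30.0
```

>>> step_arm:
  steps:
    - [-0.016,-0.028,0,0]
    - [-0.016,-0.028,0,0]
    - [-0.016,-0.028,0,0]
    - [-0.016,-0.028,0,0]
    - [-0.016,-0.028,0,0]

```text
time: 22.3
tool_pos: [0.5204, -0.129, 0.2009]
ee_rot: [-0.495, -3.1, -0.001]
force: [-0.0, -0.1, -1.0]
width: 0.467
gripper_force: 30.0
```

>>> step_arm:
  steps:
    - [-0.016,-0.028,0,0]
    - [-0.016,-0.028,0,0]
    - [-0.015,-0.027,0,0]
    - [-0.012,-0.021,0,0]
    - [-0.007,-0.013,0,0]

```text
time: 22.8
tool_pos: [0.5468, -0.261, 0.2007]
ee_rot: [-0.496, -3.1, -0.001]
force: [-0.4, -0.4, -1.5]
width: 0.465
gripper_force: 30.0
```

>>> step_arm:
  steps:
    - [0,0,0.02,0]
    - [0,0,0.035,0]
    - [0,0,0.035,0]
    - [0,0,0.03,0]
    - [0,0,0.015,0]

```text
time: 23.3
tool_pos: [0.5452, -0.2577, 0.0632]
ee_rot: [-0.493, -3.097, -0.005]
force: [0.0, -0.7, -2.1]
width: 0.464
gripper_force: 30.0
```

>>> step_arm:
  steps:
    - [0,0,0.008,0]
    - [0,0,0.008,0]
    - [0,0,0.007,0]
    - [0,0,0.004,0]
    - [0,0,0,0]

```text
time: 23.8
tool_pos: [0.5474, -0.2596, 0.04]
ee_rot: [0.495, 3.102, -0.0]
force: [-0.7, 0.3, -0.8]
width: 0.467
gripper_force: 30.0
```

```bash
python3 - <<'E'
from h import *
go(.5476,-.2597,.028,162)
E
```

```text
pos [ 0.5474 -0.2596  0.04  ] yaw 161.88 t 23.8 w 0.466956259262032 F [-0.7  0.3 -0.8] | turn -0.12 then mm [-0.2  0.  12. ] | shift before turn [-0.2  0.  12. ]
```

>>> step_arm:
  steps:
    - [0,0,0.004,0]
    - [0,0,0.004,0]
    - [0,0,0.002,0]
    - [0,0,0.001,0]
    - [0,0,0,0]

```text
time: 24.3
tool_pos: [0.5472, -0.2595, 0.0288]
ee_rot: [-0.495, -3.102, -0.0]
force: [-0.6, -0.2, -2.8]
width: 0.467
gripper_force: 30.0
```

>>> step_arm:
  steps:
    - [0,0,0.0005,0]
    - [0,0,0.0005,0]
    - [0,0,0,0]
    - [0,0,0,0]
    - [0,0,0,0]

```text
time: 24.8
tool_pos: [0.5474, -0.2597, 0.0281]
ee_rot: [0.495, 3.102, -0.0]
force: [0.0, 0.2, -0.2]
width: 0.468
gripper_force: 30.0
```

>>> step_arm:
  steps:
    - [0,0,0.0005,0]
    - [0,0,0.0005,0]
    - [0,0,0,0]
    - [0,0,0,0]
    - [0,0,0,0]

```text
time: 25.3
tool_pos: [0.5475, -0.2597, 0.0281]
ee_rot: [-0.495, -3.102, -0.0]
force: [-4.2, 2.3, 7.7]
width: 0.462
gripper_force: 30.0
```

>>> step_arm:
  steps:
    - [0,0,0,0]
    - [0,0,0,0]
    - [0,0,0,0]
    - [0,0,0,0]
    - [0,0,0,0]
  gripper: 0.65

```text
time: 25.8
tool_pos: [0.5473, -0.2596, 0.0268]
ee_rot: [-0.495, -3.102, -0.0]
force: [0.1, 1.2, -0.4]
width: 0.652
gripper_force: 0.0
```

>>> step_arm:
  steps:
    - [0,0,-0.01,0]
    - [0,0,-0.025,0]
    - [0,0,-0.045,0]
    - [0,0,-0.05,0]
    - [0,0,-0.04,0]

```text
time: 26.3
tool_pos: [0.5478, -0.2599, 0.2008]
ee_rot: [0.494, 3.1, -0.002]
force: [1.1, -0.3, 0.4]
width: 0.652
gripper_force: 0.0
```

>>> step_arm:
  steps:
    - [0.016,0.04,0,0]
    - [0.016,0.04,0,0]
    - [0.016,0.04,0,0]
    - [0.016,0.04,0,0]
    - [0.016,0.04,0,0]

```text
time: 26.8
tool_pos: [0.5332, -0.0431, 0.1979]
ee_rot: [0.495, 3.101, -0.0]
force: [0.1, 0.3, 0.5]
width: 0.651
gripper_force: 0.0
```

>>> step_arm:
  steps:
    - [0.006,0.02,0,0]
    - [0.006,0.02,0,0]
    - [0,0,0,0]
    - [0,0,0,0]
    - [0,0,0,0]

```text
time: 27.3
tool_pos: [0.5346, -0.0037, 0.1973]
ee_rot: [0.496, 3.102, -0.0]
force: [0.3, 0.5, 0.8]
width: 0.648
gripper_force: 0.0
```

```bash
python3 - <<'E'
from h import *
go(.46,.16,.2,162)
t=read_camera("top"); cv2.imwrite("pics/t5.png",cv2.resize(t[200:320,270:470],None,fx=4,fy=4,interpolation=cv2.INTER_CUBIC))
s=read_camera("scene"); cv2.imwrite("pics/s5.png",cv2.resize(s[180:310,140:340],None,fx=4,fy=4,interpolation=cv2.INTER_CUBIC))
E
```

```text
pos [ 0.5346 -0.0037  0.1973] yaw 161.83 t 27.3 w 0.6481501791124172 F [0.3 0.5 0.8] | turn -0.17 then mm [121.6 132.6  -2.7] | shift before turn [122.  132.3  -2.7]
```

View pics/t5.png

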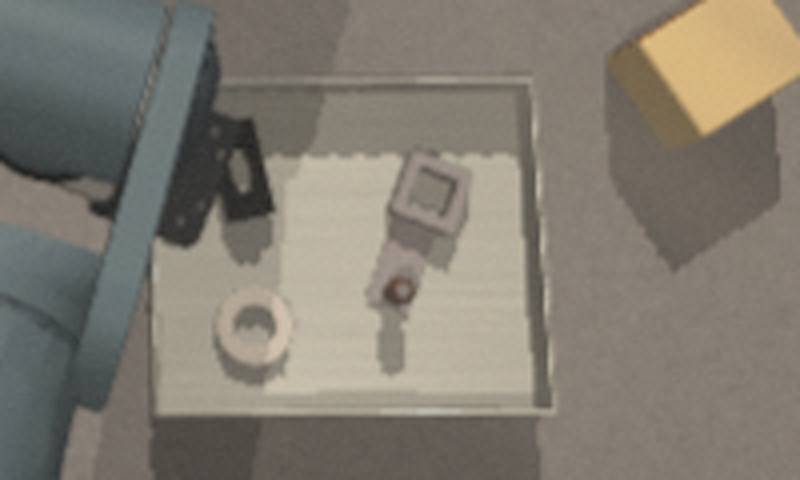

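View pics/s5.png

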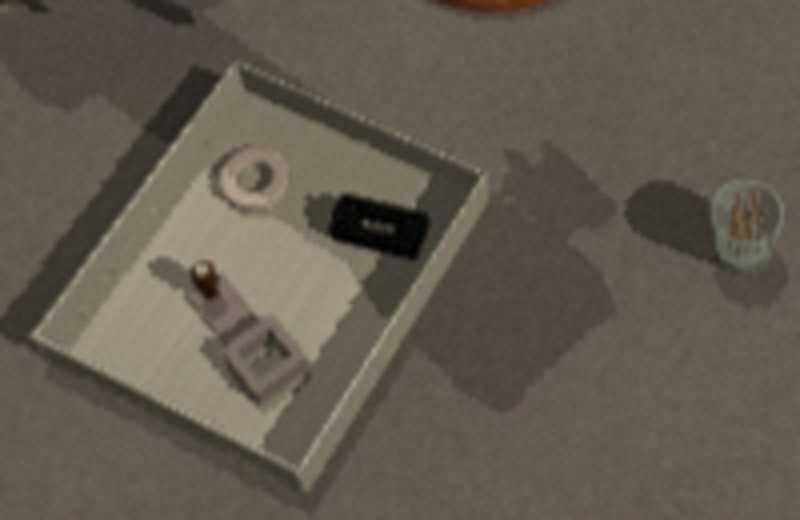

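All three parts lie flat and apart in the tray: nut at (243,170), washer at (253,330), scraper at (430,195) in the top crop. The block and tumbler are untouched, and the gripper is clear.

```bash
python3 -c "
from station import job; print(job.job_done())"
```

```text
the job is handed in; nothing more can be done
None
```

I handed the job in at about 27 s: the nut, washer and scraper came off in that order, and the last pictures show all three flat and apart in the wash tray; no verdict came back.

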